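# Stack the grit cups and shut the dust cover

## Robot

A 6-joint arm with a two-finger parallel gripper is mounted at the origin on the work surface. World frame = base frame: x ahead of the robot, y to its left, z up, the work surface at z = 0. Lengths are in m, angles in rad, forces in N, time in s.
With the tool pointing down it reaches from about 0.25 to 0.725 m from the base axis. Payload 4 kg.
Tool frame: the origin (TCP) lies at the very end of the fingers, on their centre line; the grasp point (between the pads) lies 19 mm behind it; z points along the fingers, y is the line along which they close (so a half turn about z gives the same grasp; the last joint's range is limited). The gripper opens to 85 mm and grips with 20 to 120 N. Pads are 22 mm wide; open, the fingers measure 114 mm over their backs; the gripper's body (76 mm by 85 mm) begins 54 mm behind the grasp point. The pads swing forward as they close: fully open they stand 13 mm farther back than shut.
Start: joints at [-1.155, 0.241, 0.005, 1.335, 0, 1.571], TCP at [0.202, -0.457, 0.207] pointing down, gripper open.
Joint ranges: [-2.72, 2.72], [-1.05, 1.87], [-1.09, 1.28], [-1.99, 2.15], [-1.42, 1.44], [-3.14, 3.14]. Speed limits (rad/s): [2.79, 2.79, 3.14, 3.14, 3.14, 3.14].

## Interface

Orientations are given as a unit quaternion [x, y, z, w].
In Python, from workcell import * gives the robot as it stands. The module is installed in compiled form; this text tells all that it offers.
- The arm moves only by the tool send_rows, never from a script. Its argument "steps" is text: rows parted by semicolons, each of 7 numbers parted by spaces: the opening, from -1 (shut) to 1 (fully open), then the shift along the world's x, y, z in m, then the turn, a rotation vector about the world's x, y, z in rad. A call has exactly 5 rows; each row shifts and turns the commanded pose from where the row before left it; what a row does not reach is not made up. A row lasts 1/12 s, in which the tool goes at most 41.7 mm and 7.16 degrees, less where a joint would pass 70% of its speed; a pose out of reach is approached as far as the arm can. A call is refused whole if a number of a shift passes 0.0417 or a number of a turn 0.125, either way. A call with a gripper value outside its range is refused whole. The fingers move at their own pace and stop on an object; the grip force is fixed at half the most. Time passes only in rows, so rows that do not move let the fingers close, or fill a call up. It gives the time, the measured TCP pose, the force, the opening and the grip force at its end, in the units of the state.
- get_obs(): the state, without advancing time (a new reading comes with each control period).
- camera(name): name is "scene" or "top"; returns a dict with "frame" (400x640x3 uint8, red, green, blue), "range_z" (400x640 float32, m along the optical axis (not along the pixel's ray), 0 where there is no reading), "camera_matrix" (3x3 intrinsics, pixels), "extrinsics" (4x4, takes a point from world to camera coordinates). Camera axes: x right, y down, z forward; pixel columns grow to the right and rows downward; lengths in m; the calibration is good to about 2 mm. A picture is of the moment at which its call begins.
- job_done(): hands the job in; it is judged then, once.
The state is a dict: "clock": time; "joint_pos": joint angles; "joint_vel": joint speeds; "tau": joint torques, N m; "eef_pos": TCP position; "tool_rot": TCP orientation; "ft_force": force on the tool from outside, world axes, zero at the start; "ft_torque": the same for the moment, N m; "grip_width": finger opening in m; "grasp_force": force on a finger pad.
Only numpy, scipy, OpenCV 4.12 (cv2) and the standard library are available. Lean on these libraries where they do the work, as an engineer would, in place of code of your own. Each camera call takes 0.05 s, during which the arm holds its last target. There are 200 camera calls.

## Task

Put the polishing-grit cups away: nest the blue cup into the grey one that stands on the rack, then the yellow cup into the blue one, each fully down and upright. Then press the rack's sprung dust cover down over the stack until its catch holds it shut. Leave the grey cup on its seat and do not disturb the tools and stones on the bench.

Things in the scene. Friction and masses are not known exactly. Their poses are not given: they have to be found in the camera images.
- rack: cup rack bolted down: dark steel plate 100 (x) x 290 (y) x 8 mm. Origin: on the bench under the centre of the round cup seat (plate top, 8 high, lip 6 high round the cup's foot). Its -y axis points from the seat to the green post (face 75 away; 195 high) that carries the cover. Raised, the cover leaves 65 free over the seat that way: fingers closing along the rack's x axis keep clear.
- cup_grey: grey stacking cup, bottom of the stack; starts on the rack's seat, underside 8 mm above the bench. All three cups are alike, round, 84 high, 0.1 to 0.2 kg; origin: centre of the underside, z up the axis. Wall 3, mouth 58 wide, thick base: inner floor at height 32. A nested cup stands on that floor, 32 above the cup below, with about 1.3 play all round.
- cup_blue: blue stacking cup, on the bench, same shape as the grey. Outside: foot 40 mm wide, tapering out to 54 at height 52, shoulder to 64 at height 58, then a straight band 64 wide up to the rim at 84. Grip it across this band: fingertips below height 54 would meet the rim of the cup below when it is nested.
- cup_yellow: yellow stacking cup, on the bench, same shape and size (mm) as the blue and grey ones; origin: centre of the underside, z up the axis. Three nested cups on the seat reach 156 above the bench.
- cover (a joint): angle (rad) of the dust cover arm about the rack's x axis: 1.05 raised by its spring, 0 level over the seat, stop at -0.03. A catch on the post snaps in below about 0.01 and then holds it at about 0.007; press to the stop to be sure. Let go sooner, it springs up. Takes about 5 N on the red pad, square to the arm. Shut, the white disc (68 mm wide) hangs 10 mm above a nested stack of three.
- cover_pad (a point): centre of the top face of the red round press pad (30 mm wide) on the cover arm, above the white disc: 180 from the hinge along the arm and 16 above the arm's mid-plane. Level: over the seat's centre, 188 above the bench; raised: about 336. Push it down round its arc about the hinge with closed fingers from above.
- cover_hinge (a point): hinge axis of the cover arm, along the rack's x axis: 180 mm from the seat's centre towards the rack's -y, 172 above the bench
- hammer: bystander: carver's hammer, 260 long, wooden handle (mm); leave it alone
- flat_chisel: bystander: steel chisel with a flat end, about 190 long, 18 thick (mm); leave it alone
- point_chisel: bystander: steel chisel with a pointed end, about 190 long, 18 thick (mm); leave it alone
- whetstone: bystander: grey sharpening stone, 150 x 50 x 22, origin under its centre (mm); leave it alone
- brush: bystander: bench brush with pale wooden handle, 180 long (mm); leave it alone
- wax_jar: bystander: amber glass jar with brass-coloured cap, 64 wide, 60 high, origin under its centre (mm); leave it alone
- inkstone: bystander: half-carved dark slate inkstone with a hollow, 150 x 110 x 42, origin under its centre (mm); leave it alone
There are look-alikes about, which are no part of the job. Leave any red look-alike of the cup_blue alone.

How it is judged:
On the way, in this order (a step that is already met when the one before it is completed fails the run):
1. the blue cup sits fully down and upright inside the grey one (horizontal distance between cup_blue and cup_grey below 0.005 m and z of cup_blue in the frame of cup_grey between 0.028 and 0.036 m and angle between each of cup_blue, cup_grey's own z axis and vertical below 0.08 rad), for 0.2 s.
2. the yellow cup sits fully down and upright inside the blue one (horizontal distance between cup_yellow and cup_blue below 0.005 m and z of cup_yellow in the frame of cup_blue between 0.028 and 0.036 m and angle between each of cup_yellow, cup_blue's own z axis and vertical below 0.08 rad), for 0.2 s.
3. the dust cover is pressed down level over the stack (value of joint cover below 0.05 rad), for 0.2 s.
At the end, for the whole second after the job is handed in: Grey cup on the seat (within 8 mm, 4-12 mm up), blue nested in grey, yellow in blue (each 28-36 mm above the one below, within 5 mm of its axis), all upright within 0.08 rad and at rest (under 0.02 m/s); the cover stays shut by itself (angle below 0.05 rad) (all of step 2 and horizontal distance between cup_grey and rack below 0.008 m and z of cup_grey in the frame of rack between 0.004 and 0.012 m and horizontal distance between cup_blue and cup_grey below 0.005 m and z of cup_blue in the frame of cup_grey between 0.028 and 0.036 m and angle between cup_grey's own z axis and vertical below 0.08 rad and value of joint cover below 0.05 rad and linear speed of each of cup_grey, cup_blue, cup_yellow below 0.02 m/s); the robot touches nothing.
It fails at once if a tool, stone or jar on the bench is moved more than 30 mm (distance of any of hammer, flat_chisel, point_chisel, whetstone, brush, wax_jar, inkstone from where it was at the start of the episode above 0.03 m).
It also fails if it takes over 67 s, if anything falls off the work surface, if the arm or the gripper's body presses on something with over 40 N, if the wrist force passes 120 N, or if a joint passes its speed limit or range.

## Working session

There is one attempt and no reset: what is moved stays moved. The work goes in short steps, Python scripts to look and compute and a tool call to move; the robot and the scene stay as the last step left them, time stands still between calls to the robot, and variables do not carry over. Pictures are saved under pics/ and viewed, at most 10 in all, crops included, and the job is handed in when it is done.

Besides the shell and the picture viewer there is one more tool, called after ">>>" by a JSON object that holds its "api" and its "payload", one argument or row to a line. send_rows: Moves the arm, as the interface text tells. Its arguments: {"type":"object","properties":{"steps":{"type":"string"}},"required":["steps"]}

```bash
mkdir -p pics; cat > h.py <<'E'
import numpy as np, cv2
from workcell import *
def pts(c):
    K=c["camera_matrix"];T=np.linalg.inv(c["extrinsics"]);z=c["range_z"]
    v,u=np.mgrid[:400,:640]
    p=np.stack([(u-K[0,2])/K[0,0]*z,(v-K[1,2])/K[1,1]*z,z],-1)
    return p@T[:3,:3].T+T[:3,3]
def ray(c,u,v,h):
    T=np.linalg.inv(c["extrinsics"]);d=T[:3,:3]@np.linalg.inv(c["camera_matrix"])@[u,v,1];o=T[:3,3]
    return o+d*(h-o[2])/d[2]
E
python3 - <<'E'
from h import *
for n in("scene","top"):
    c=camera(n);np.savez("/tmp/%s0.npz"%n,**c);cv2.imwrite("pics/%s0.png"%n,c["frame"][:,:,::-1])
    print(n,c["camera_matrix"].round(1).tolist(),np.linalg.inv(c["extrinsics"]).round(3).tolist())
o=get_obs();print(o["clock"],o["eef_pos"],o["tool_rot"],o["grip_width"])
E
```

```text
scene [[399.0, 0.0, 328.7], [0.0, 399.0, 207.3], [0.0, 0.0, 1.0]] [[-0.421, 0.641, -0.642, 1.398], [0.907, 0.304, -0.291, 0.392], [0.008, -0.705, -0.71, 1.04], [0.0, 0.0, 0.0, 1.0]]
top [[502.1, 0.0, 324.5], [0.0, 502.1, 200.9], [0.0, 0.0, 1.0]] [[-0.006, -0.992, 0.127, 0.393], [-1.0, 0.005, -0.008, 0.026], [0.008, -0.127, -0.992, 1.595], [0.0, 0.0, 0.0, 1.0]]
0.1 [ 0.20172824 -0.45682997  0.20598517] [ 9.78462051e-01  2.06424590e-01 -1.94160165e-04 -9.30155822e-04] 0.08528157145808075
```

View pics/scene0.png

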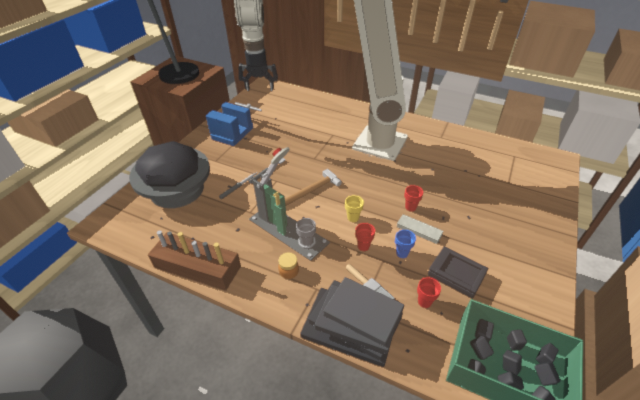

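View pics/top0.png

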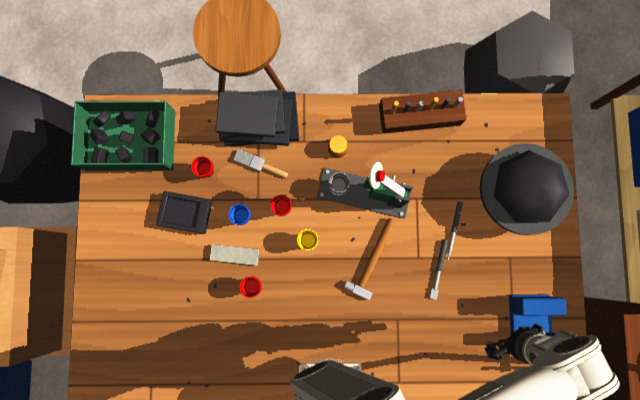

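The two pictures agree on which objects are which:
- **Blue cup:** scene (404,245), top (240,214). This is the only blue cup; the blue bracket at top (535,315) is not one.
- **Red look-alikes:** top (281,205), (202,167) and (250,287). I leave these alone.
- **Yellow cup:** top (308,240), scene (354,208). The amber jar at top (338,146) could be mistaken for it.
- **Grey cup:** on the rack at top (340,183), scene (307,233).
- **Cover pad:** top (381,176).

```bash
cat >> h.py <<'E'
from scipy.optimize import least_squares
def circ(p):
    return least_squares(lambda q:np.hypot(p[:,0]-q[0],p[:,1]-q[1])-q[2],[*p[:,:2].mean(0),.03],loss="soft_l1",f_scale=.002).x
def colmask(c,name):
    h=cv2.cvtColor(c["frame"],cv2.COLOR_RGB2HSV);H,S,V=h[...,0].astype(int),h[...,1],h[...,2]
    return {"blue":(H>105)&(H<128)&(S>130)&(V>50),"yellow":(H>22)&(H<34)&(S>140)&(V>70),"red":((H<5)|(H>174))&(S>180)&(V>60)}[name]
E
python3 - <<'E'
from h import *
box={"blue":((404,245),(240,214)),"yellow":((354,208),(308,240))}
C={n:dict(np.load("/tmp/%s0.npz"%n)) for n in("scene","top")}
for k,b in box.items():
  for (n,c),(u,v) in zip(C.items(),b):
    m=colmask(c,k);w=np.zeros_like(m);w[v-22:v+23,u-20:u+21]=1;P=pts(c)
    p=P[m&w];zt=np.percentile(p[:,2],97);r=p[p[:,2]>zt-.006]
    print(k,n,len(p),"top z",zt.round(4),"rim",circ(r).round(4),len(r))
    # ray-cast outer outline centre in top view at rim height
    cn=max(cv2.findContours((m&w).astype(np.uint8),0,2)[0],key=cv2.contourArea)
    hull=cv2.convexHull(cn)
    e=cv2.fitEllipse(hull);print("   ellipse",np.round(e[0],1),np.round(e[1],1),ray(c,*e[0],.084).round(4))
# rack area: heights
for n,c in C.items():
    P=pts(c);u,v=((307,233),(340,183))[n=="top"]
    w=np.zeros((400,640),bool);w[v-25:v+26,u-22:u+23]=1
    z=P[...,2]; g=w&(z>.08)&(z<.1); print("grey",n,circ(P[g]).round(4),g.sum(),np.percentile(P[g][:,2],[50,95]).round(4))
    m=colmask(c,"red")&(z>.28)&(z<.36); print("pad",n,m.sum(),P[m].mean(0).round(4),np.argwhere(m).mean(0))
    hsv=cv2.cvtColor(c["frame"],cv2.COLOR_RGB2HSV)
    gm=(abs(hsv[...,0].astype(int)-75)<20)&(hsv[...,1]>70)&(z>.05)&(z<.22)&(P[...,0]>.2)&(P[...,0]<.75)&(P[...,1]<.1)&(P[...,1]>-.4)
    print("post",n,gm.sum(),np.median(P[gm],0).round(3) if gm.any() else"")
    pl=(z>.004)&(z<.0125)&(hsv[...,1]<80)&(hsv[...,2]<130)&(P[...,0]>.3)&(P[...,0]<.65)&(P[...,1]<.1)&(P[...,1]>-.4)
    l,i=cv2.connectedComponents(pl.astype(np.uint8)); k=np.argmax(np.bincount(i.ravel())[1:])+1
    print("plate",n,(i==k).sum(),[np.round(x,4) for x in cv2.minAreaRect((P[i==k][:,:2]*1000).astype(np.float32))])
a=C["scene"]["frame"][150:300,220:460,::-1];b=C["top"]["frame"][120:270,200:440,::-1]
cv2.imwrite("pics/crop.png",cv2.resize(np.vstack([a,b]),None,fx=2,fy=2,interpolation=2))
E
```

```text
blue scene 89 top z 0.087 rim [0.8935 0.9572 0.7579] 31
   ellipse [405.1 238.6] [14.4 19.1] [0.5567 0.2741 0.084 ]
blue top 361 top z 0.0881 rim [0.5497 0.2723 0.03  ] 48
   ellipse [239. 214.] [20.7 21.9] [0.5487 0.2721 0.084 ]
yellow scene 275 top z 0.0843 rim [0.4738 0.0658 0.03  ] 43
   ellipse [353.4 207.6] [17.4 25.1] [0.4993 0.0754 0.084 ]
yellow top 245 top z 0.088 rim [0.4719 0.0662 0.0302] 43
   ellipse [307.5 239.4] [21.  21.4] [0.4709 0.0654 0.084 ]
grey scene [ 0.6454 -0.0313  0.0304] 132 [0.0886 0.094 ]
pad scene 0 [nan nan nan] [nan nan]
post scene 6 [ 0.598 -0.2    0.153]
plate scene 193 [array([ 608.1078, -108.234 ]), array([112.7274,  44.048 ]), np.float64(29.1451)]
grey top [ 0.6447 -0.0305  0.0302] 88 [0.0912 0.0972]
pad top 72 [ 0.6189 -0.1262  0.3411] [175.30555556 380.25      ]
post top 303 [ 0.604 -0.156  0.145]
plate top 896 [array([ 610.1964, -109.5739]), array([286.8795,  71.289 ]), np.float64(75.9342)]<stdin>:18: RuntimeWarning: Mean of empty slice.
  ret = um.true_divide(
```

View pics/crop.png

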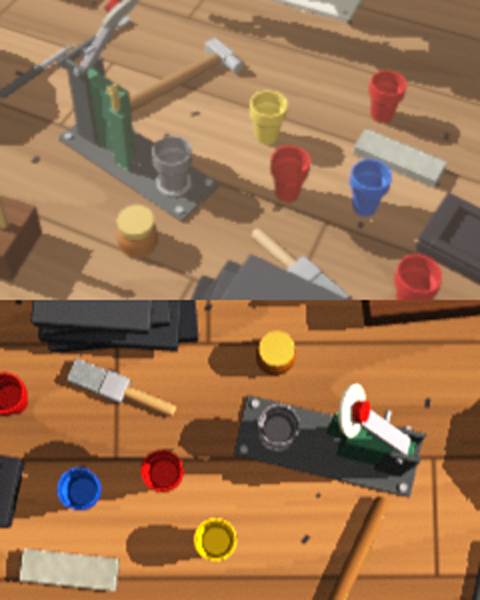

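The crop confirms the choice: a single blue cup (crop (80,488)), the yellow cup at (216,540), red ones on either side of blue that stay put, and the amber jar at (277,352). The rack's x axis lies about -14.7° from world x, so a finger line along it also avoids the red neighbour.

>>> {"api": "send_rows", "payload": {
  "steps": "1 0.0174 0.0364 0 0 0 0.1124; 1 0.0174 0.0364 0 0 0 0.1124; 1 0.0174 0.0364 0 0 0 0.1124; 1 0.0174 0.0364 0 0 0 0.1124; 1 0.0174 0.0364 0 0 0 0.1124"
}}

```text
clock: 0.52
eef_pos: [0.2889, -0.2735, 0.2064]
tool_rot: [0.882, 0.472, -0.0, -0.0]
ft_force: [0.4, -0.2, 0.6]
grip_width: 0.0854
grasp_force: 0.0
```

>>> {"api": "send_rows", "payload": {
  "steps": "1 0.0174 0.0364 0 0 0 0.1124; 1 0.0174 0.0364 0 0 0 0.1124; 1 0.0174 0.0364 0 0 0 0.1124; 1 0.0174 0.0364 0 0 0 0; 1 0.0174 0.0364 0 0 0 0"
}}

```text
clock: 0.93
eef_pos: [0.376, -0.0915, 0.2067]
tool_rot: [0.792, 0.611, -0.0, 0.0]
ft_force: [0.8, -0.0, -1.4]
grip_width: 0.0854
grasp_force: 0.0
```

>>> {"api": "send_rows", "payload": {
  "steps": "1 0.0174 0.0364 0 0 0 0; 1 0.0174 0.0364 0 0 0 0; 1 0.0174 0.0364 0 0 0 0; 1 0.0174 0.0364 0 0 0 0; 1 0.0174 0.0364 0 0 0 0"
}}

```text
clock: 1.35
eef_pos: [0.463, 0.0907, 0.2065]
tool_rot: [0.791, 0.611, -0.0, -0.0]
ft_force: [0.3, 0.0, 0.6]
grip_width: 0.0854
grasp_force: 0.0
```

>>> {"api": "send_rows", "payload": {
  "steps": "1 0.0174 0.0364 0 0 0 0; 1 0.0174 0.0364 0 0 0 0; 1 0.0174 0.0364 0 0 0 0; 1 0.0174 0.0364 0 0 0 0; 1 0.0174 0.0364 0 0 0 0"
}}

```text
clock: 1.77
eef_pos: [0.5501, 0.2724, 0.2061]
tool_rot: [0.791, 0.611, -0.001, -0.0]
ft_force: [0.9, -0.4, 0.6]
grip_width: 0.0854
grasp_force: 0.0
```

>>> {"api": "send_rows", "payload": {
  "steps": "1 0 0 0 0 0 0; 1 0 0 0 0 0 0; 1 0 0 0 0 0 0; 1 0 0 0 0 0 0; 1 0 0 0 0 0 0"
}}

```text
clock: 2.18
eef_pos: [0.5497, 0.2693, 0.2075]
tool_rot: [0.792, 0.611, 0.0, 0.0]
ft_force: [0.4, 0.2, 0.9]
grip_width: 0.0853
grasp_force: 0.0
```

>>> {"api": "send_rows", "payload": {
  "steps": "1 0 0.001 -0.03 0 0 0; 1 0 0.001 -0.03 0 0 0; 1 0 0 -0.03 0 0 0; 1 0 0 -0.03 0 0 0; 1 0 0 -0.02 0 0 0"
}}

```text
clock: 2.6
eef_pos: [0.5485, 0.2706, 0.0649]
tool_rot: [0.792, 0.61, -0.001, -0.0]
ft_force: [-0.9, -0.5, -0.8]
grip_width: 0.0853
grasp_force: 0.0
```

>>> {"api": "send_rows", "payload": {
  "steps": "1 0 0 -0.01 0 0 0; 1 0 0 0 0 0 0; 1 0 0 0 0 0 0; 1 0 0 0 0 0 0; 1 0 0 0 0 0 0"
}}

```text
clock: 3.02
eef_pos: [0.5515, 0.2732, 0.0592]
tool_rot: [0.792, 0.611, 0.002, 0.0]
ft_force: [0.5, 0.3, -0.0]
grip_width: 0.0857
grasp_force: 0.0
```

```bash
python3 - <<'E'
from h import *
print(get_obs()["eef_pos"])
c=camera("scene");print(get_obs()["eef_pos"])
cv2.imwrite("pics/s1.png",cv2.resize(c["frame"][150:300,310:490,::-1],None,fx=4,fy=4,interpolation=2))
E
```

```text
[0.55153616 0.27318104 0.05919961]
[0.55134606 0.27317205 0.05893309]
```

View pics/s1.png

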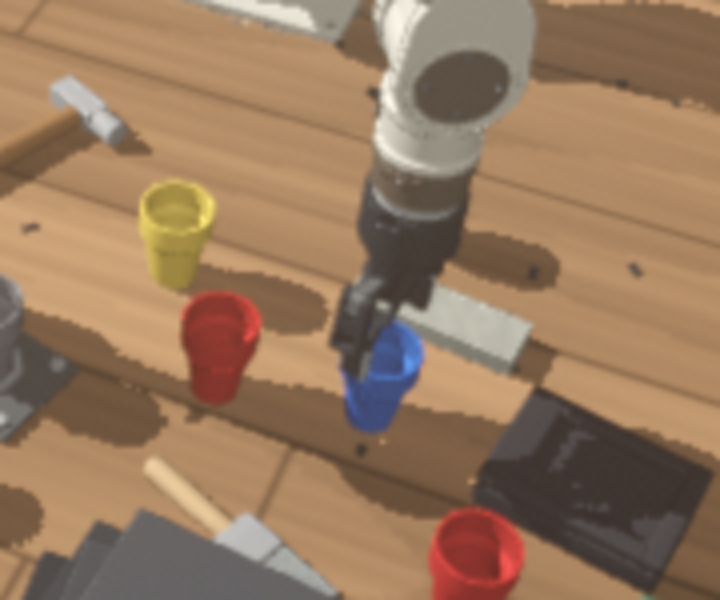

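The fingers straddle the blue cup (crop (385,350), near finger at (355,335)) with the tips on its band. Next I close.

>>> {"api": "send_rows", "payload": {
  "steps": "-1 0 0 0 0 0 0; -1 0 0 0 0 0 0; -1 0 0 0 0 0 0; -1 0 0 0 0 0 0; -1 0 0 0 0 0 0"
}}

```text
clock: 3.48
eef_pos: [0.5564, 0.273, 0.0611]
tool_rot: [0.792, 0.611, 0.006, 0.004]
ft_force: [8.8, -3.1, 17.6]
grip_width: 0.0254
grasp_force: 8.6
```

>>> {"api": "send_rows", "payload": {
  "steps": "-1 0 0 0 0 0 0; -1 0 0 0 0 0 0; -1 0 0 0 0 0 0; -1 0 0 0 0 0 0; -1 0 0 0 0 0 0"
}}

```text
clock: 3.9
eef_pos: [0.5601, 0.2743, 0.0654]
tool_rot: [0.792, 0.61, 0.011, 0.005]
ft_force: [7.8, -2.7, 21.8]
grip_width: 0.0
grasp_force: 9.9
```

>>> {"api": "send_rows", "payload": {
  "steps": "-1 0 0 0.02 0 0 0; -1 0 0 0.035 0 0 0; -1 0 0 0.035 0 0 0; -1 0 0 0.035 0 0 0; -1 0 0 0.02 0 0 0"
}}

```text
clock: 4.32
eef_pos: [0.5513, 0.2733, 0.2066]
tool_rot: [0.792, 0.611, 0.003, 0.001]
ft_force: [1.2, 0.3, 0.1]
grip_width: 0.0001
grasp_force: 0.0
```

>>> {"api": "send_rows", "payload": {
  "steps": "-1 0 0 0 0 0 0; -1 0 0 0 0 0 0; -1 0 0 0 0 0 0; -1 0 0 0 0 0 0; -1 0 0 0 0 0 0"
}}

```text
clock: 4.73
eef_pos: [0.549, 0.2721, 0.1997]
tool_rot: [0.792, 0.611, -0.002, -0.0]
ft_force: [-0.4, -0.4, -0.2]
grip_width: -0.0002
grasp_force: 0.0
```

```bash
cat >> h.py <<'E'
def cup(col,zref,uv=None):
    "rim centre of a coloured cup near world xy uv, both views; zref = rim height"
    o=get_obs()
    for n in("scene","top"):
        c=camera(n);P=pts(c);m=colmask(c,col)&(np.hypot(P[...,0]-uv[0],P[...,1]-uv[1])<.06)
        r=P[m&(abs(P[...,2]-zref)<.012)]; 
        q=circ(r) if len(r)>8 else None
        print(col,n,m.sum(),len(r),q if q is None else q.round(4),"z95",np.percentile(P[m][:,2],97).round(4) if m.any() else "")
        cn=cv2.convexHull(np.argwhere(m)[:,::-1].astype(np.float32)) if m.any() else None
        cv2.imwrite("pics/last_%s.png"%n,c["frame"][:,:,::-1])
    print("eef",o["eef_pos"].round(4),"w",o["grip_width"])
E
python3 - <<'E'
from h import *
for i in range(1): cup("blue",.232,(.55,.272))
E
```

```text
blue scene 87 0 None z95 0.0864
blue top 249 0 None z95 0.0856
eef [0.549  0.2721 0.1997] w -0.0001871033707831819
```

```bash
python3 - <<'E'
from h import *
a=cv2.imread("pics/last_scene.png")[170:290,330:470];b=cv2.imread("pics/last_top.png")[150:270,180:320]
cv2.imwrite("pics/m1.png",cv2.resize(np.hstack([a,b]),None,fx=2.8,fy=2.8,interpolation=2))
C=dict(np.load("/tmp/top0.npz"))
c=camera("top");P=pts(c)
for cc in(C,c):
    m=colmask(cc,"blue");Q=pts(cc);m&=(abs(Q[...,0]-.55)<.08)&(abs(Q[...,1]-.272)<.08)
    p=Q[m];r=p[p[:,2]>.076];print(m.sum(),circ(r).round(4),np.percentile(r[:,2],[5,50,95]).round(4),[np.percentile(r[:,i],[1,99]).round(3) for i in(0,1)])
E
```

```text
359 [0.5498 0.2725 0.0299] [0.0773 0.084  0.089 ] [array([0.519, 0.58 ]), array([0.242, 0.303])]
250 [0.5498 0.2716 0.0294] [0.0774 0.0843 0.0899] [array([0.521, 0.579]), array([0.24 , 0.282])]
```

View pics/m1.png

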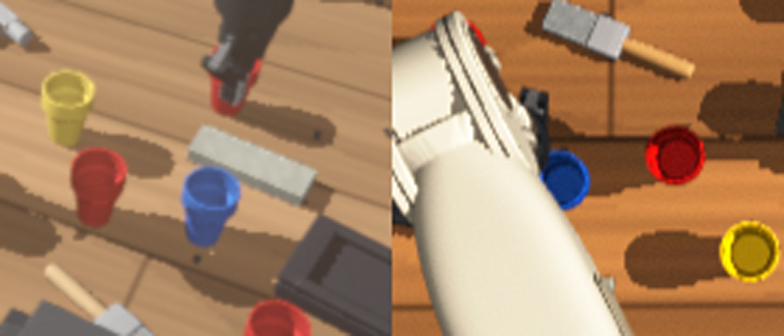

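```bash
python3 - <<'E'
from h import *
from scipy.spatial.transform import Rotation as R
o=get_obs();M=R.from_quat(o["tool_rot"]).as_matrix();print(o["eef_pos"].round(4),M.round(3).tolist())
c=camera("scene");P=pts(c);im=c["frame"][:,:,::-1].copy()
def pr(p):
    q=c["camera_matrix"]@(c["extrinsics"][:3]@np.append(p,1));return tuple(int(x*4) for x in (q[:2]/q[2]-[330,120]))
im=cv2.resize(im[120:270,330:500],None,fx=4,fy=4,interpolation=2).copy()
t=np.array(o["eef_pos"])
cv2.line(im,pr(t),pr(t-M[:,2]*.15),(0,255,0),1);cv2.circle(im,pr(t),5,(0,255,0),1)
for s in(-1,1):cv2.line(im,pr(t),pr(t+s*M[:,1]*.05),(255,0,255),2)
cv2.imwrite("pics/m2.png",im)
# low points of the gripper (dark, above bench, above the cup)
n=(P[...,2]>.15)&(np.hypot(P[...,0]-.55,P[...,1]-.27)<.12)
p=P[n];print(n.sum(),np.percentile(p[:,2],[0,1,5]).round(4)); l=p[p[:,2]<p[:,2].min()+.02];print("low",l.mean(0).round(4),l.min(0).round(3),l.max(0).round(3))
E
```

```text
[0.5495 0.2724 0.2006] [[0.253, 0.967, -0.002], [0.967, -0.253, -0.001], [-0.001, -0.002, -1.0]]
6780 [0.2266 0.269  0.3304]
low [0.5585 0.2737 0.2371] [0.548 0.259 0.227] [0.565 0.284 0.246]
```

View pics/m2.png

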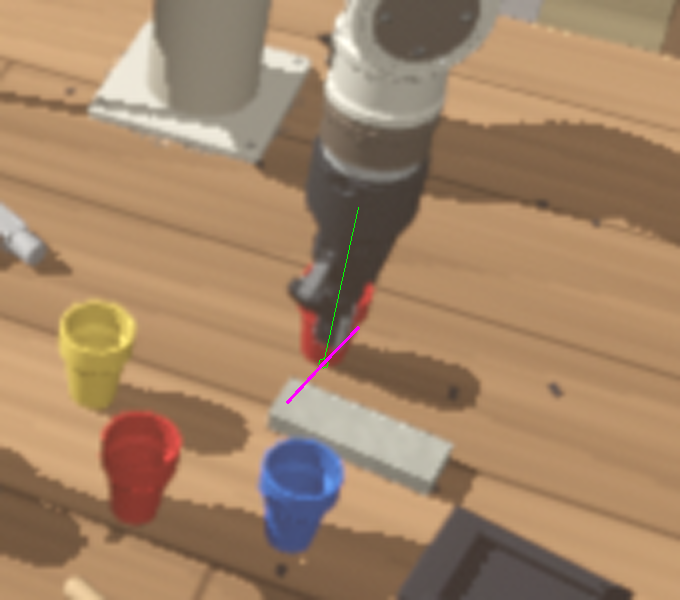

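The picture shows the fingertips at about (335,345), while the reported TCP projects to (323,362). The depth data puts the real tips about 20 mm higher than reported, so the fingers slid over the rim. The cup at (300,490) is unmoved. I'll open and measure the tip height before going lower.

>>> {"api": "send_rows", "payload": {
  "steps": "1 0 0 0 0 0 0; 1 0 0 0 0 0 0; 1 0 0 0 0 0 0; 1 0 0 0 0 0 0; 1 0 0 0 0 0 0"
}}

```text
clock: 5.35
eef_pos: [0.55, 0.2726, 0.2019]
tool_rot: [0.792, 0.611, 0.0, 0.0]
ft_force: [0.4, -0.8, -0.1]
grip_width: 0.0606
grasp_force: 0.0
```

>>> {"api": "send_rows", "payload": {
  "steps": "1 0 0 0 0 0 0; 1 0 0 0 0 0 0; 1 0 0 0 0 0 0; 1 0 0 0 0 0 0; 1 0 0 0 0 0 0"
}}

```text
clock: 5.77
eef_pos: [0.55, 0.2726, 0.2018]
tool_rot: [0.792, 0.611, 0.0, -0.0]
ft_force: [0.4, -0.3, 0.5]
grip_width: 0.0857
grasp_force: 0.0
```

```bash
cat >> h.py <<'E'
def tips(lo):
    "height of the lowest gripper points, near finger and far finger, by scene depth"
    o=get_obs();t=np.array(o["eef_pos"]);c=camera("scene");P=pts(c)-t
    a=np.array([.967,-.253]);s=P[...,:2]@a
    m=(np.hypot(P[...,0],P[...,1])<.075)&(P[...,2]>lo)&(P[...,2]<.12)
    for nm,k in(("near",m&(s>.02)),("far",m&(s<-.02)),("mid",m&(abs(s)<=.02))):
        if k.any():
            q=np.sort(P[k][:,2]);r=P[k&(P[...,2]<q[0]+.012)]+t
            print(nm,k.sum(),"z-tcp",(q[:8:2]*1000).round(1),"xyz",r.mean(0).round(4))
    print("tcp",t.round(4),o["grip_width"])
E
python3 -c "
from h import *
tips(-.03)"
```

```text
near 226 z-tcp [38.3 40.1 44.7 45.3] xyz [0.6007 0.2613 0.2474]
far 95 z-tcp [37.2 37.8 39.3 41.3] xyz [0.5081 0.2839 0.245 ]
mid 9 z-tcp [103.  112.5 115.  117.6] xyz [0.5441 0.2877 0.3124]
tcp [0.55   0.2726 0.2018] 0.08566191575545401
```

>>> {"api": "send_rows", "payload": {
  "steps": "1 0 0 -0.035 0 0 0; 1 0 0 -0.035 0 0 0; 1 0 0 -0.035 0 0 0; 1 0 0 -0.03 0 0 0; 1 0 0 -0.02 0 0 0"
}}

```text
clock: 6.23
eef_pos: [0.5479, 0.2716, 0.0432]
tool_rot: [0.792, 0.611, -0.002, -0.0]
ft_force: [-0.3, -0.2, -0.5]
grip_width: 0.0856
grasp_force: 0.0
```

>>> {"api": "send_rows", "payload": {
  "steps": "1 0 0 -0.015 0 0 0; 1 0 0 -0.005 0 0 0; 1 0 0 0 0 0 0; 1 0 0 0 0 0 0; -1 0 0 0 0 0 0"
}}

```text
clock: 6.65
eef_pos: [0.5512, 0.2732, 0.0284]
tool_rot: [0.792, 0.611, 0.001, 0.0]
ft_force: [-0.4, 0.9, -0.3]
grip_width: 0.0757
grasp_force: 0.0
```

>>> {"api": "send_rows", "payload": {
  "steps": "-1 0 0 0 0 0 0; -1 0 0 0 0 0 0; -1 0 0 0 0 0 0; -1 0 0 0 0 0 0; -1 0 0 0 0 0 0"
}}

```text
clock: 7.07
eef_pos: [0.5511, 0.2735, 0.0291]
tool_rot: [0.791, 0.611, 0.002, 0.0]
ft_force: [-0.7, 0.8, 6.1]
grip_width: 0.0617
grasp_force: 65.7
```

```bash
python3 -c "
from h import *
tips(.01);print(get_obs()['ft_force'])
cup('blue',.084,(.55,.272))"
```

```text
near 215 z-tcp [10.  11.  12.2 14.1] xyz [0.5752 0.2723 0.0423]
far 104 z-tcp [11.5 12.5 15.2 17. ] xyz [0.5282 0.2786 0.0471]
mid 74 z-tcp [11.  12.8 13.2 13.5] xyz [0.5539 0.284  0.0458]
tcp [0.5511 0.2735 0.0291] 0.06167766727372303
[-0.64961252  0.84030798  5.52732093]
blue scene 45 23 [0.5541 0.2667 0.0346] z95 0.0857
blue top 64 24 [0.5519 0.2713 0.0291] z95 0.0874
eef [0.5511 0.2735 0.0291] w 0.061742489514276966
```

Blue is gripped (66 N, width 0.062). Lift and carry it over the grey cup.

>>> {"api": "send_rows", "payload": {
  "steps": "-1 0 0 0.02 0 0 0; -1 0 0 0.035 0 0 0; -1 0 0 0.035 0 0 0; -1 0 0 0.035 0 0 0; -1 0 0 0.025 0 0 0"
}}

```text
clock: 7.63
eef_pos: [0.5509, 0.273, 0.1808]
tool_rot: [0.792, 0.611, 0.002, 0.001]
ft_force: [1.8, 0.2, -0.9]
grip_width: 0.0617
grasp_force: 66.0
```

>>> {"api": "send_rows", "payload": {
  "steps": "-1 0.0053 -0.0167 0 0 0 0; -1 0.0106 -0.0337 0 0 0 0; -1 0.0106 -0.0337 0 0 0 0; -1 0.0106 -0.0337 0 0 0 0; -1 0.0106 -0.0337 0 0 0 0"
}}

```text
clock: 8.05
eef_pos: [0.5978, 0.1198, 0.1772]
tool_rot: [0.791, 0.611, 0.0, 0.0]
ft_force: [0.7, -0.1, -2.0]
grip_width: 0.0615
grasp_force: 65.9
```

>>> {"api": "send_rows", "payload": {
  "steps": "-1 0.0106 -0.0337 0 0 0 0; -1 0.0106 -0.0337 0 0 0 0; -1 0.0106 -0.0337 0 0 0 0; -1 0.0106 -0.0337 0 0 0 0; -1 0.0053 -0.0170 0 0 0 0"
}}

```text
clock: 8.47
eef_pos: [0.6461, -0.0352, 0.1769]
tool_rot: [0.793, 0.61, -0.0, 0.001]
ft_force: [-0.4, 0.4, -2.1]
grip_width: 0.0616
grasp_force: 66.0
```

>>> {"api": "send_rows", "payload": {
  "steps": "-1 0 0 0 0 0 0; -1 0 0 0 0 0 0; -1 0 0 0 0 0 0; -1 0 0 0 0 0 0; -1 0 0 0 0 0 0"
}}

```text
clock: 8.88
eef_pos: [0.6451, -0.0293, 0.177]
tool_rot: [0.791, 0.612, 0.0, -0.0]
ft_force: [-0.6, 0.1, -1.7]
grip_width: 0.0617
grasp_force: 66.0
```

```bash
python3 - <<'E'
from h import *
cup("blue",.234,(.645,-.031))
a=cv2.imread("pics/last_scene.png")[130:280,220:400];b=cv2.imread("pics/last_top.png")[110:260,260:440]
cv2.imwrite("pics/m3.png",cv2.resize(np.hstack([a,b]),None,fx=2.2,fy=2.2,interpolation=2))
E
```

```text
blue scene 9 4 None z95 0.232
blue top 0 0 None z95 
eef [ 0.6451 -0.0293  0.177 ] w 0.061672278197998476
```

View pics/m3.png

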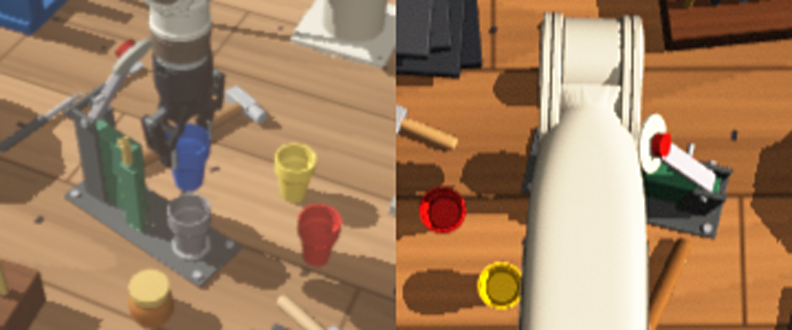

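Blue hangs upright in the grip at crop (190,160), above the grey cup at (190,225). I'll check the sideways alignment of the two axes numerically.

```bash
cat >> h.py <<'E'
def align(name,col,box,axes):
    "midline of a colour blob against projected vertical axis through xy"
    c=camera("scene");h=cv2.cvtColor(c["frame"],cv2.COLOR_RGB2HSV);H=h[...,0].astype(int);S=h[...,1]
    m={"blue":(H>100)&(H<130)&(S>90),"yellow":(H>18)&(H<36)&(S>110),"grey":(S<60)}[col]
    w=np.zeros_like(m);w[box[1]:box[3],box[0]:box[2]]=1;m&=w
    T=c["extrinsics"];K=c["camera_matrix"]
    Z=np.linspace(0,.4,400);pr=[]
    for z in Z:
        q=K@(T[:3]@np.array([*axes,z,1]));pr.append(q[:2]/q[2])
    pr=np.array(pr)
    for v in range(box[1],box[3],2):
        u=np.flatnonzero(m[v])
        if len(u)>4: print(name,v,u.min(),u.max(),"mid",u.mean().round(1),"axis",np.interp(-v,-pr[::-1,1][::-1],pr[::-1,0][::-1]).round(1),"z",np.interp(-v,-pr[:,1],Z).round(3))
E
python3 - <<'E'
from h import *
align("blue","blue",(285,180,325,225),(.645,-.031))
P=pts(dict(np.load("/tmp/scene0.npz")));z=P[...,2];d=np.hypot(P[...,0]-.645,P[...,1]+.031)<.045
for lo in(.06,.07):
    for v in range(220,250,3):
        u=np.flatnonzero(d[v]&(z[v]>.03)&(z[v]<.11)); 
        if lo==.06 and len(u): print("grey",v,u.min(),u.max(),u.mean())
E
```

```text
blue 188 304 311 mid 307.5 axis 303.8 z 0.252
blue 190 303 313 mid 308.0 axis 303.8 z 0.244
blue 192 301 314 mid 307.5 axis 303.9 z 0.236
blue 194 300 314 mid 307.0 axis 304.0 z 0.228
blue 196 300 314 mid 307.0 axis 304.1 z 0.22
blue 198 301 313 mid 307.0 axis 304.2 z 0.211
blue 200 301 313 mid 307.0 axis 304.3 z 0.203
blue 202 301 312 mid 306.5 axis 304.4 z 0.195
blue 204 301 311 mid 306.0 axis 304.5 z 0.186
blue 206 301 311 mid 306.0 axis 304.6 z 0.178
blue 208 299 311 mid 305.0 axis 304.7 z 0.169
blue 210 300 310 mid 305.0 axis 304.8 z 0.16
blue 212 300 310 mid 305.0 axis 304.9 z 0.151
blue 214 301 309 mid 305.0 axis 305.0 z 0.142
grey 220 299 313 306.0
grey 223 296 315 305.5
grey 226 296 315 305.5
grey 229 296 315 305.5
grey 232 297 314 305.5
grey 235 299 313 306.0
grey 238 300 312 306.0
grey 241 302 310 306.0
```

The foot's midline (305) lies within half a pixel of the grey axis (305 to 306). Lowering now, with slow steps at the end.

>>> {"api": "send_rows", "payload": {
  "steps": "-1 0 0 -0.02 0 0 0; -1 0 0 -0.02 0 0 0; -1 0 0 -0.01 0 0 0; -1 0 0 -0.01 0 0 0; -1 0 0 0 0 0 0"
}}

```text
clock: 9.45
eef_pos: [0.6438, -0.0303, 0.1143]
tool_rot: [0.791, 0.611, -0.002, -0.001]
ft_force: [0.7, -1.2, -1.8]
grip_width: 0.0619
grasp_force: 65.9
```

>>> {"api": "send_rows", "payload": {
  "steps": "-1 0 0 -0.008 0 0 0; -1 0 0 -0.008 0 0 0; -1 0 0 -0.008 0 0 0; -1 0 0 -0.008 0 0 0; -1 0 0 0 0 0 0"
}}

```text
clock: 9.87
eef_pos: [0.644, -0.0307, 0.0825]
tool_rot: [0.792, 0.611, -0.001, -0.001]
ft_force: [-0.4, 0.1, -2.9]
grip_width: 0.0615
grasp_force: 65.9
```

>>> {"api": "send_rows", "payload": {
  "steps": "-1 0 0 -0.003 0 0 0; -1 0 0 -0.003 0 0 0; -1 0 0 -0.003 0 0 0; -1 0 0 0 0 0 0; -1 0 0 0 0 0 0"
}}

```text
clock: 10.28
eef_pos: [0.6453, -0.0307, 0.0758]
tool_rot: [0.792, 0.611, -0.0, -0.0]
ft_force: [-0.1, 0.1, -2.1]
grip_width: 0.0615
grasp_force: 65.9
```

>>> {"api": "send_rows", "payload": {
  "steps": "-1 0 0 -0.002 0 0 0; -1 0 0 -0.002 0 0 0; -1 0 0 -0.002 0 0 0; -1 0 0 0 0 0 0; -1 0 0 0 0 0 0"
}}

```text
clock: 10.7
eef_pos: [0.6452, -0.0307, 0.0697]
tool_rot: [0.792, 0.611, -0.0, -0.0]
ft_force: [-0.2, -0.5, -2.0]
grip_width: 0.0615
grasp_force: 65.9
```

>>> {"api": "send_rows", "payload": {
  "steps": "-1 0 0 -0.001 0 0 0; -1 0 0 -0.001 0 0 0; -1 0 0 0 0 0 0; -1 0 0 0 0 0 0; -1 0 0 0 0 0 0"
}}

```text
clock: 11.12
eef_pos: [0.646, -0.0307, 0.0691]
tool_rot: [0.792, 0.611, 0.001, 0.001]
ft_force: [-1.3, 0.2, 6.2]
grip_width: 0.0618
grasp_force: 66.7
```

Contact comes at the expected height (bottom about 0.040). Release and lift.

>>> {"api": "send_rows", "payload": {
  "steps": "1 0 0 0 0 0 0; 1 0 0 0 0 0 0; 1 0 0 0 0 0 0; 1 0 0 0 0 0 0; 1 0 0 0 0 0 0"
}}

```text
clock: 11.53
eef_pos: [0.6452, -0.0307, 0.0674]
tool_rot: [0.792, 0.611, -0.0, -0.0]
ft_force: [0.0, 0.5, 0.2]
grip_width: 0.0855
grasp_force: 0.0
```

>>> {"api": "send_rows", "payload": {
  "steps": "1 0 0 0 0 0 0; 1 0 0 0.015 0 0 0; 1 0 0 0.03 0 0 0; 1 0 0 0.04 0 0 0; 1 0 0 0.04 0 0 0"
}}

```text
clock: 11.95
eef_pos: [0.6442, -0.0306, 0.1928]
tool_rot: [0.792, 0.611, -0.001, -0.001]
ft_force: [0.7, 0.1, 0.3]
grip_width: 0.0854
grasp_force: 0.0
```

>>> {"api": "send_rows", "payload": {
  "steps": "1 -0.0175 0.0095 0 0 0 0; 1 -0.035 0.019 0 0 0 0; 1 -0.035 0.019 0 0 0 0; 1 -0.035 0.019 0 0 0 0; 1 -0.035 0.019 0 0 0 0"
}}

```text
clock: 12.37
eef_pos: [0.4861, 0.0553, 0.1927]
tool_rot: [0.792, 0.611, 0.0, -0.0]
ft_force: [-0.2, 1.2, 1.1]
grip_width: 0.0856
grasp_force: 0.0
```

```bash
python3 - <<'E'
from h import *
cup("blue",.124,(.645,-.031)); cup("yellow",.084,(.472,.066))
E
```

```text
blue scene 49 31 [ 0.6465 -0.0312  0.0291] z95 0.1267
blue top 369 73 [ 0.6442 -0.0301  0.0301] z95 0.1273
eef [0.4861 0.0553 0.1927] w 0.08563144585136533
yellow scene 271 80 [0.4728 0.0662 0.0304] z95 0.0838
yellow top 0 0 None z95 
eef [0.4811 0.0564 0.192 ] w 0.08550411355198818
```

Blue sits fully down: its rim is at about 0.124 and centred on the grey cup. Now the yellow cup.

>>> {"api": "send_rows", "payload": {
  "steps": "1 -0.0152 0.0117 0 0 0 0; 1 0 0 -0.01 0 0 0; 1 0 0 0 0 0 0; 1 0 0 0 0 0 0; 1 0 0 0 0 0 0"
}}

```text
clock: 12.98
eef_pos: [0.474, 0.0661, 0.183]
tool_rot: [0.792, 0.611, 0.0, 0.0]
ft_force: [0.0, -0.9, -0.4]
grip_width: 0.0856
grasp_force: 0.0
```

>>> {"api": "send_rows", "payload": {
  "steps": "1 0 0 -0.02 0 0 0; 1 0 0 -0.02 0 0 0; 1 0 0 0 0 0 0; 1 0 0 0 0 0 0; 1 0 0 0 0 0 0"
}}

```text
clock: 13.4
eef_pos: [0.4737, 0.0664, 0.1438]
tool_rot: [0.792, 0.611, 0.001, 0.0]
ft_force: [0.4, -0.3, -0.4]
grip_width: 0.0854
grasp_force: 0.0
```

```bash
python3 -c "
from h import *
for i in range(4): camera('top') if i else 0; print(get_obs()['eef_pos'].round(4))"
```

```text
[0.4737 0.0664 0.1438]
[0.4739 0.0665 0.1441]
[0.4739 0.0666 0.1441]
[0.4737 0.0666 0.1441]
```

>>> {"api": "send_rows", "payload": {
  "steps": "1 0 0 -0.035 0 0 0; 1 0 0 -0.035 0 0 0; 1 0 0 -0.025 0 0 0; 1 0 0 -0.015 0 0 0; 1 0 0 -0.0055 0 0 0"
}}

```text
clock: 13.97
eef_pos: [0.4711, 0.0663, 0.0254]
tool_rot: [0.792, 0.611, -0.002, -0.001]
ft_force: [-0.9, 0.0, 0.5]
grip_width: 0.0856
grasp_force: 0.0
```

>>> {"api": "send_rows", "payload": {
  "steps": "1 0 0 0 0 0 0; 1 0 0 0 0 0 0; -1 0 0 0 0 0 0; -1 0 0 0 0 0 0; -1 0 0 0 0 0 0"
}}

```text
clock: 14.38
eef_pos: [0.4739, 0.0669, 0.0295]
tool_rot: [0.791, 0.611, 0.002, 0.001]
ft_force: [-1.9, 0.1, 8.1]
grip_width: 0.0621
grasp_force: 63.8
```

>>> {"api": "send_rows", "payload": {
  "steps": "-1 0 0 0 0 0 0; -1 0 0 0 0 0 0; -1 0 0 0 0 0 0; -1 0 0 0 0 0 0; -1 0 0 0 0 0 0"
}}

```text
clock: 14.8
eef_pos: [0.4739, 0.0668, 0.0295]
tool_rot: [0.791, 0.611, 0.002, 0.001]
ft_force: [-1.0, 0.5, 6.8]
grip_width: 0.0626
grasp_force: 63.8
```

>>> {"api": "send_rows", "payload": {
  "steps": "-1 0 0 0.025 0 0 0; -1 0 0 0.035 0 0 0; -1 0 0 0.04 0 0 0; -1 0 0 0.04 0 0 0; -1 0 0 0.025 0 0 0"
}}

```text
clock: 15.22
eef_pos: [0.4743, 0.0667, 0.1974]
tool_rot: [0.792, 0.611, 0.003, 0.002]
ft_force: [1.6, 0.6, -2.1]
grip_width: 0.0622
grasp_force: 66.9
```

>>> {"api": "send_rows", "payload": {
  "steps": "-1 0.0143 -0.0081 0 0 0 0; -1 0.0285 -0.0162 0 0 0 0; -1 0.0285 -0.0162 0 0 0 0; -1 0.0285 -0.0162 0 0 0 0; -1 0.0285 -0.0162 0 0 0 0"
}}

```text
clock: 15.63
eef_pos: [0.6022, -0.0071, 0.1934]
tool_rot: [0.791, 0.611, 0.001, 0.0]
ft_force: [0.4, 0.1, -1.8]
grip_width: 0.0625
grasp_force: 66.8
```

>>> {"api": "send_rows", "payload": {
  "steps": "-1 0.0285 -0.0162 0 0 0 0; -1 0.0143 -0.0084 0 0 0 0; -1 0 0 0 0 0 0; -1 0 0 0 0 0 0; -1 0 0 0 0 0 0"
}}

```text
clock: 16.05
eef_pos: [0.6431, -0.0307, 0.1924]
tool_rot: [0.791, 0.611, -0.0, -0.0]
ft_force: [-0.9, 0.5, -1.6]
grip_width: 0.0624
grasp_force: 66.8
```

```bash
python3 - <<'E'
from h import *
print(get_obs()["eef_pos"])
align("yel","yellow",(285,170,325,222),(.645,-.031))
print(get_obs()["eef_pos"])
E
```

```text
[ 0.64306064 -0.03070043  0.19239533]
yel 182 303 310 mid 306.5 axis 303.5 z 0.275
yel 184 303 313 mid 308.0 axis 303.6 z 0.268
yel 186 295 313 mid 305.8 axis 303.7 z 0.26
yel 188 295 314 mid 305.6 axis 303.8 z 0.252
yel 190 299 314 mid 306.5 axis 303.8 z 0.244
yel 192 299 314 mid 306.5 axis 303.9 z 0.236
yel 194 300 314 mid 307.0 axis 304.0 z 0.228
yel 196 300 314 mid 307.0 axis 304.1 z 0.22
yel 198 300 313 mid 306.5 axis 304.2 z 0.211
yel 200 300 312 mid 306.0 axis 304.3 z 0.203
yel 202 300 312 mid 306.0 axis 304.4 z 0.195
yel 204 297 311 mid 304.0 axis 304.5 z 0.186
yel 206 298 311 mid 304.5 axis 304.6 z 0.178
yel 208 299 311 mid 305.0 axis 304.7 z 0.169
yel 210 299 310 mid 304.5 axis 304.8 z 0.16
[ 0.64290849 -0.03043594  0.19265492]
```

>>> {"api": "send_rows", "payload": {
  "steps": "-1 0.0015 0 -0.01 0 0 0; -1 0 0 -0.015 0 0 0; -1 0 0 -0.015 0 0 0; -1 0 0 -0.01 0 0 0; -1 0 0 0 0 0 0"
}}

```text
clock: 16.52
eef_pos: [0.6428, -0.0303, 0.1392]
tool_rot: [0.791, 0.611, -0.002, -0.002]
ft_force: [-0.5, 0.2, -2.8]
grip_width: 0.0621
grasp_force: 66.8
```

>>> {"api": "send_rows", "payload": {
  "steps": "-1 0 0 -0.008 0 0 0; -1 0 0 -0.008 0 0 0; -1 0 0 -0.008 0 0 0; -1 0 0 -0.006 0 0 0; -1 0 0 0 0 0 0"
}}

```text
clock: 16.93
eef_pos: [0.6443, -0.0309, 0.1105]
tool_rot: [0.792, 0.611, -0.001, -0.001]
ft_force: [0.7, 0.3, -2.5]
grip_width: 0.0621
grasp_force: 66.8
```

>>> {"api": "send_rows", "payload": {
  "steps": "-1 0 0 -0.002 0 0 0; -1 0 0 -0.002 0 0 0; -1 0 0 -0.002 0 0 0; -1 0 0 0 0 0 0; -1 0 0 0 0 0 0"
}}

```text
clock: 17.35
eef_pos: [0.6453, -0.031, 0.1064]
tool_rot: [0.792, 0.611, 0.0, 0.0]
ft_force: [0.7, 0.0, -2.8]
grip_width: 0.0623
grasp_force: 66.8
```

>>> {"api": "send_rows", "payload": {
  "steps": "-1 0 0 -0.0015 0 0 0; -1 0 0 -0.0015 0 0 0; -1 0 0 -0.001 0 0 0; -1 0 0 0 0 0 0; -1 0 0 0 0 0 0"
}}

```text
clock: 17.77
eef_pos: [0.6454, -0.0309, 0.1023]
tool_rot: [0.791, 0.611, 0.0, 0.0]
ft_force: [1.6, 0.7, -2.1]
grip_width: 0.0624
grasp_force: 66.8
```

>>> {"api": "send_rows", "payload": {
  "steps": "-1 0 0 -0.001 0 0 0; -1 0 0 -0.001 0 0 0; -1 0 0 0 0 0 0; -1 0 0 0 0 0 0; -1 0 0 0 0 0 0"
}}

```text
clock: 18.18
eef_pos: [0.646, -0.031, 0.1016]
tool_rot: [0.792, 0.611, 0.001, 0.001]
ft_force: [-0.3, 1.0, 5.6]
grip_width: 0.0628
grasp_force: 67.4
```

Yellow touches down at the expected height. Release, lift and check the stack.

>>> {"api": "send_rows", "payload": {
  "steps": "1 0 0 0 0 0 0; 1 0 0 0 0 0 0; 1 0 0 0 0 0 0; 1 0 0 0 0 0 0; 1 0 0 0 0 0 0"
}}

```text
clock: 18.6
eef_pos: [0.645, -0.0311, 0.0998]
tool_rot: [0.792, 0.611, -0.0, -0.0]
ft_force: [0.6, 0.1, -0.3]
grip_width: 0.0853
grasp_force: 0.0
```

>>> {"api": "send_rows", "payload": {
  "steps": "1 0 0 0.01 0 0 0; 1 0 0 0.025 0 0 0; 1 0 0 0.035 0 0 0; -1 0 0 0.03 0 0 0; -1 0.004 0.015 0.03 0 0 0"
}}

```text
clock: 19.02
eef_pos: [0.6488, -0.0183, 0.2329]
tool_rot: [0.793, 0.61, -0.0, 0.001]
ft_force: [0.9, -0.3, 0.2]
grip_width: 0.0636
grasp_force: 0.0
```

>>> {"api": "send_rows", "payload": {
  "steps": "-1 0.004 0.015 0.03 0 0 0; -1 0 0 0.035 0 0 0; -1 0 0 0.035 0 0 0; -1 0 0 0.035 0 0 0; -1 0 0 0.005 0 0 0"
}}

```text
clock: 19.43
eef_pos: [0.6542, -0.0008, 0.3794]
tool_rot: [0.791, 0.611, 0.006, 0.004]
ft_force: [0.1, -0.4, 1.1]
grip_width: 0.0009
grasp_force: 0.0
```

>>> {"api": "send_rows", "payload": {
  "steps": "-1 0 0 0 0 0 0; -1 0 0 0 0 0 0; -1 0 0 0 0 0 0; -1 0 0 0 0 0 0; -1 0 0 0 0 0 0"
}}

```text
clock: 19.85
eef_pos: [0.6526, -0.0011, 0.3686]
tool_rot: [0.792, 0.611, -0.002, -0.001]
ft_force: [-0.2, -0.1, -1.2]
grip_width: 0.0001
grasp_force: 0.0
```

```bash
python3 - <<'E'
from h import *
cup("yellow",.156,(.645,-.031))
o=get_obs();t=o["eef_pos"];c=camera("scene");P=pts(c);m=(np.hypot(P[...,0]-t[0],P[...,1]-t[1])<.03)&(P[...,2]>.36)
q=np.sort(P[m][:,2]);print("tip low",q[:8:2].round(4),t.round(4),o["joint_pos"].round(2))
r=colmask(c,"red")&(P[...,2]>.25)&(P[...,1]<0);print("pad scene",r.sum(),P[r].mean(0).round(4) if r.any() else "")
a=cv2.imread("pics/last_scene.png")[80:270,210:400]
cv2.imwrite("pics/m4.png",cv2.resize(a,None,fx=3,fy=3,interpolation=2))
E
```

```text
yellow scene 271 97 [ 0.6452 -0.0313  0.0301] z95 0.1566
yellow top 0 0 None z95 
eef [ 0.6526 -0.0011  0.3686] w 5.883277437386943e-05
tip low [0.394  0.396  0.3989 0.3998] [ 0.6528 -0.001   0.3693] [-0.    0.65  1.07  1.99 -0.    1.83]
pad scene 0
```

View pics/m4.png

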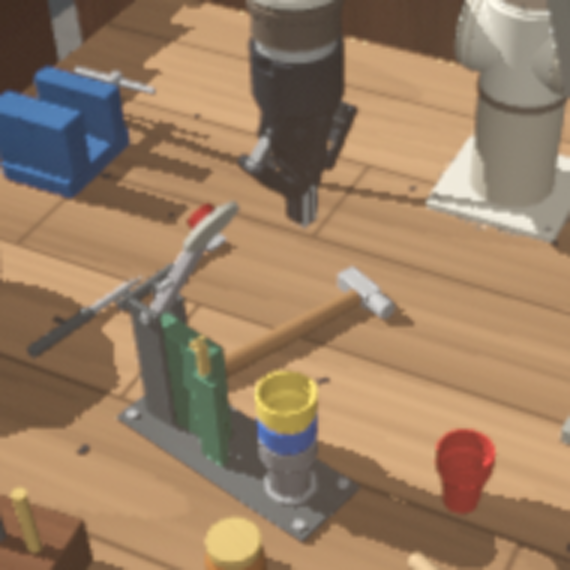

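The stack stands upright at crop (288,440) as yellow, blue, grey, and the yellow rim measures 0.156. The red pad is at crop (200,215), and the shut tip stands 25 mm above the reported TCP. Now I bring the closed fingers over the cover to the back (-y) side of the pad.

>>> {"api": "send_rows", "payload": {
  "steps": "-1 -0.004 -0.015 0 0 0 0; -1 -0.008 -0.0301 0 0 0 0; -1 -0.008 -0.0301 0 0 0 0; -1 -0.008 -0.0301 0 0 0 0; -1 -0.008 -0.0301 0 0 0 0"
}}

```text
clock: 20.42
eef_pos: [0.6166, -0.1374, 0.3702]
tool_rot: [0.791, 0.611, -0.0, -0.0]
ft_force: [0.7, 0.7, 0.0]
grip_width: -0.0001
grasp_force: 0.0
```

>>> {"api": "send_rows", "payload": {
  "steps": "-1 -0.004 -0.0151 0 0 0 0; -1 0 0 0 0 0 0; -1 0 0 0 0 0 0; -1 0 0 0 0 0 0; -1 0 0 0 0 0 0"
}}

```text
clock: 20.83
eef_pos: [0.6137, -0.15, 0.3702]
tool_rot: [0.791, 0.612, 0.0, -0.0]
ft_force: [-0.3, -0.1, 0.2]
grip_width: 0.0001
grasp_force: 0.0
```

```bash
python3 - <<'E'
from h import *
o=get_obs();t=o["eef_pos"];print(t.round(4),o["joint_pos"].round(2))
c=camera("scene");d=camera("top");P=pts(c);Q=pts(d)
for R_,k,nm in((P,c,"scene"),(Q,d,"top")):
    h=cv2.cvtColor(k["frame"],cv2.COLOR_RGB2HSV);m=((h[...,0]<8)|(h[...,0]>172))&(h[...,1]>110)&(R_[...,2]>.2)&(np.hypot(R_[...,0]-.62,R_[...,1]+.13)<.1)
    print(nm,"red",m.sum(),R_[m].mean(0).round(4) if m.any() else "",np.argwhere(m).mean(0) if m.any() else"")
a=c["frame"][60:200,210:380,::-1]
cv2.imwrite("pics/m5.png",cv2.resize(a,None,fx=4,fy=4,interpolation=2))
E
```

```text
[ 0.6137 -0.15    0.3702] [-0.24  0.57  0.93  1.93  0.    1.58]
scene red 28 [ 0.6279 -0.1252  0.3431] [151.17857143 276.03571429]
top red 89 [ 0.6193 -0.1255  0.3507] [174.02247191 380.60674157]
```

View pics/m5.png

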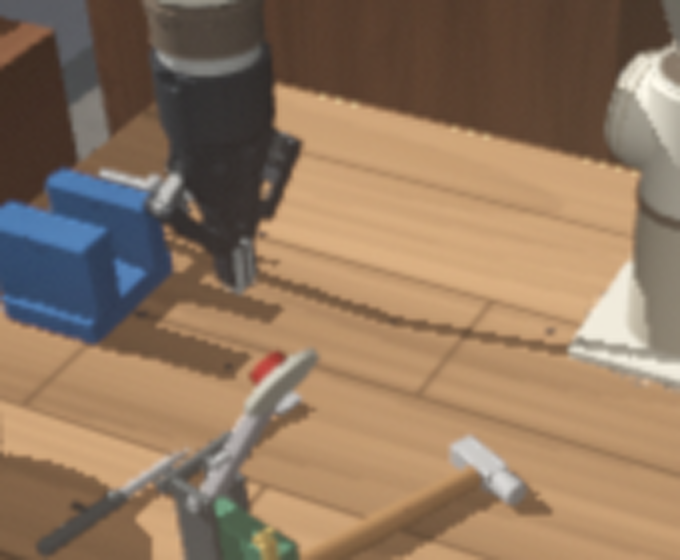

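The tip hovers at crop (238,290), above and behind the red pad at (268,365), with the white disc beyond at (283,385). I'll work out the arc shifts.

```bash
python3 - <<'E'
import numpy as np
# tip centre in rack y,z ; reported z = tip z - .025
th=np.array([1.05,1.0,.92,.84,.76,.68,.6,.52,.44,.36,.28,.21,.14,.08,.03,-.01,-.04])
y=-.18+.18*np.cos(th)-.016*np.sin(th)-np.interp(th,[0,1],[.006,.011]); z=.172+.18*np.sin(th)+.016*np.cos(th)-.025
p=np.c_[.6453+.26*y,-.031+.966*y,z]
print(p[0].round(4));print(np.c_[th[1:],np.diff(p,axis=0).round(4)]);print(p[-1].round(4),p[10].round(4))
E
```

```text
[ 0.6153 -0.1424  0.3111]
[[ 1.00e+00  2.10e-03  7.80e-03 -4.00e-03]
 [ 9.20e-01  3.40e-03  1.25e-02 -7.20e-03]
 [ 8.40e-01  3.20e-03  1.19e-02 -8.20e-03]
 [ 7.60e-01  3.00e-03  1.12e-02 -9.10e-03]
 [ 6.80e-01  2.80e-03  1.05e-02 -1.00e-02]
 [ 6.00e-01  2.60e-03  9.70e-03 -1.08e-02]
 [ 5.20e-01  2.40e-03  8.80e-03 -1.15e-02]
 [ 4.40e-01  2.10e-03  7.90e-03 -1.22e-02]
 [ 3.60e-01  1.90e-03  6.90e-03 -1.28e-02]
 [ 2.80e-01  1.60e-03  5.90e-03 -1.33e-02]
 [ 2.10e-01  1.20e-03  4.30e-03 -1.19e-02]
 [ 1.40e-01  9.00e-04  3.50e-03 -1.22e-02]
 [ 8.00e-02  6.00e-04  2.40e-03 -1.06e-02]
 [ 3.00e-02  4.00e-04  1.50e-03 -8.90e-03]
 [-1.00e-02  2.00e-04  8.00e-04 -7.20e-03]
 [-4.00e-02  1.00e-04  3.00e-04 -5.40e-03]]
[ 0.6439 -0.0363  0.1558] [ 0.6404 -0.0492  0.2121]
```

>>> {"api": "send_rows", "payload": {
  "steps": "-1 0 0 -0.02 0 0 0; -1 0 0 -0.02 0 0 0; -1 0 0 -0.012 0 0 0; -1 0 0 -0.006 0 0 0; -1 0 0 0 0 0 0"
}}

```text
clock: 21.35
eef_pos: [0.6127, -0.1504, 0.3106]
tool_rot: [0.791, 0.612, -0.001, -0.001]
ft_force: [-0.8, 0.3, 1.5]
grip_width: 0.0001
grasp_force: 0.0
```

>>> {"api": "send_rows", "payload": {
  "steps": "-1 0.0025 0.008 0 0 0 0; -1 0.0021 0.0078 -0.004 0 0 0; -1 0.0034 0.0125 -0.0072 0 0 0; -1 0.0032 0.0119 -0.0082 0 0 0; -1 0 0 0 0 0 0"
}}

```text
clock: 21.77
eef_pos: [0.6251, -0.1079, 0.2913]
tool_rot: [0.79, 0.613, 0.0, -0.001]
ft_force: [-0.1, -0.9, 1.8]
grip_width: 0.0001
grasp_force: 1.0
```

```bash
cat >> h.py <<'E'
def pad():
    print(get_obs()["eef_pos"].round(4),get_obs()["ft_force"].round(1))
    for n in("scene","top"):
        k=camera(n);R_=pts(k);h=cv2.cvtColor(k["frame"],cv2.COLOR_RGB2HSV)
        m=((h[...,0]<8)|(h[...,0]>172))&(h[...,1]>110)&(R_[...,2]>.165)&(np.hypot(R_[...,0]-.63,R_[...,1]+.08)<.1)
        w=(h[...,1]<50)&(h[...,2]>140)&(R_[...,2]>.15)&(np.hypot(R_[...,0]-.63,R_[...,1]+.08)<.11)&(R_[...,2]<.4)
        print(n,"red",m.sum(),R_[m].mean(0).round(4) if m.any() else "","white",w.sum(),R_[w].mean(0).round(3) if w.any() else "")
E
python3 -c "
from h import *
pad()"
```

```text
[ 0.6251 -0.1079  0.2913] [-0.1 -0.9  1.8]
scene red 33 [ 0.6358 -0.0911  0.3204] white 130 [ 0.637 -0.117  0.279]
top red 14 [ 0.6083 -0.072   0.4864] white 35 [ 0.632 -0.078  0.319]
```

The pad is following the finger (z down from 0.343 to 0.320). Continue round the arc.

>>> {"api": "send_rows", "payload": {
  "steps": "-1 0.003 0.0112 -0.0091 0 0 0; -1 0.0028 0.0105 -0.01 0 0 0; -1 0.0026 0.0097 -0.0108 0 0 0; -1 0.0024 0.0088 -0.0115 0 0 0; -1 0 0 0 0 0 0"
}}

```text
clock: 22.28
eef_pos: [0.6349, -0.0693, 0.2488]
tool_rot: [0.791, 0.612, -0.001, -0.002]
ft_force: [0.6, 0.4, 2.3]
grip_width: -0.0004
grasp_force: 1.1
```

```bash
python3 -c "
from h import *
pad()"
```

```text
[ 0.6349 -0.0693  0.2488] [0.6 0.4 2.3]
scene red 39 [ 0.6436 -0.0533  0.2755] white 327 [ 0.639 -0.094  0.249]
top red 0  white 58 [ 0.628 -0.108  0.233]
```

>>> {"api": "send_rows", "payload": {
  "steps": "-1 0.0021 0.0079 -0.0122 0 0 0; -1 0.0019 0.0069 -0.0128 0 0 0; -1 0.0016 0.0059 -0.0133 0 0 0; -1 0.0012 0.0043 -0.0119 0 0 0; -1 0.0009 0.0035 -0.0122 0 0 0"
}}

```text
clock: 22.8
eef_pos: [0.6436, -0.044, 0.1911]
tool_rot: [0.792, 0.611, 0.001, 0.002]
ft_force: [-2.2, -4.0, 15.2]
grip_width: -0.0
grasp_force: 7.7
```

>>> {"api": "send_rows", "payload": {
  "steps": "-1 0.0006 0.0024 -0.0106 0 0 0; -1 0.0004 0.0015 -0.0089 0 0 0; -1 0.0002 0.0008 -0.0072 0 0 0; -1 0 0 0 0 0 0; -1 0 0 0 0 0 0"
}}

```text
clock: 23.22
eef_pos: [0.6446, -0.0385, 0.1628]
tool_rot: [0.792, 0.611, 0.0, 0.0]
ft_force: [0.5, -0.9, 2.1]
grip_width: 0.0002
grasp_force: 1.3
```

```bash
python3 -c "
from h import *
pad()"
```

```text
[ 0.6446 -0.0385  0.1628] [ 0.5 -0.9  2.1]
scene red 37 [ 0.6509 -0.0261  0.1866] white 475 [ 0.642 -0.078  0.184]
top red 0  white 193 [ 0.613 -0.157  0.177]
```

Almost level (pad about 0.187). Press on to the stop.

>>> {"api": "send_rows", "payload": {
  "steps": "-1 0 0 -0.002 0 0 0; -1 0 0 -0.002 0 0 0; -1 0 0 -0.002 0 0 0; -1 0 0 0 0 0 0; -1 0 0 0 0 0 0"
}}

```text
clock: 23.73
eef_pos: [0.6447, -0.0382, 0.1581]
tool_rot: [0.792, 0.611, 0.001, 0.001]
ft_force: [-0.5, -2.0, 8.0]
grip_width: 0.0003
grasp_force: 4.2
```

>>> {"api": "send_rows", "payload": {
  "steps": "-1 0 0 -0.001 0 0 0; -1 0 0 -0.001 0 0 0; -1 0 0 0 0 0 0; -1 0 0 0 0 0 0; -1 0 0 0 0 0 0"
}}

```text
clock: 24.15
eef_pos: [0.6449, -0.0382, 0.1577]
tool_rot: [0.792, 0.611, 0.001, 0.002]
ft_force: [-2.6, -1.2, 13.4]
grip_width: 0.0001
grasp_force: 6.9
```

>>> {"api": "send_rows", "payload": {
  "steps": "-1 0 0 -0.001 0 0 0; -1 0 0 -0.001 0 0 0; -1 0 0 0 0 0 0; -1 0 0 0 0 0 0; -1 0 0 0 0 0 0"
}}

```text
clock: 24.57
eef_pos: [0.645, -0.0382, 0.1573]
tool_rot: [0.792, 0.611, 0.002, 0.002]
ft_force: [-5.3, -1.8, 19.3]
grip_width: 0.0002
grasp_force: 9.7
```

>>> {"api": "send_rows", "payload": {
  "steps": "-1 0 0 0.003 0 0 0; -1 0 0 0.003 0 0 0; -1 0 0 0.003 0 0 0; -1 0 0 0.01 0 0 0; -1 0 0 0 0 0 0"
}}

```text
clock: 24.98
eef_pos: [0.6443, -0.0373, 0.1725]
tool_rot: [0.791, 0.611, 0.0, -0.0]
ft_force: [1.1, -0.2, 1.4]
grip_width: 0.0003
grasp_force: 0.0
```

```bash
python3 -c "
from h import *
pad()"
```

```text
[ 0.6443 -0.0373  0.1725] [ 1.1 -0.2  1.4]
scene red 47 [ 0.6497 -0.028   0.1899] white 490 [ 0.64  -0.079  0.185]
top red 0  white 190 [ 0.614 -0.157  0.178]
```

Pad stays down with no force on the finger, so the catch holds. Move clear and check the whole scene.

>>> {"api": "send_rows", "payload": {
  "steps": "-1 0 0 0.03 0 0 0; -1 0 0 0.04 0 0 0; -1 -0.02 0.01 0.03 0 0 0; -1 -0.036 0.02 0 0 0 0; -1 -0.036 0.02 0 0 0 0"
}}

```text
clock: 25.5
eef_pos: [0.5529, 0.0124, 0.2724]
tool_rot: [0.792, 0.611, 0.002, 0.001]
ft_force: [0.0, 1.0, -0.2]
grip_width: 0.0002
grasp_force: 0.0
```

>>> {"api": "send_rows", "payload": {
  "steps": "-1 -0.036 0.02 0 0 0 0; -1 -0.036 0.02 0 0 0 0; -1 0 0 0 0 0 0; -1 0 0 0 0 0 0; -1 0 0 0 0 0 0"
}}

```text
clock: 25.92
eef_pos: [0.4804, 0.0524, 0.2713]
tool_rot: [0.791, 0.611, 0.0, 0.0]
ft_force: [0.3, 0.2, -1.0]
grip_width: -0.0001
grasp_force: 0.0
```

```bash
python3 - <<'E'
from h import *
pad();c=camera("scene")
cv2.imwrite("pics/fin.png",cv2.resize(c["frame"][140:290,220:460,::-1],None,fx=3,fy=3,interpolation=2))
E
```

```text
[0.4804 0.0524 0.2713] [ 0.3  0.2 -1. ]
scene red 55 [ 0.6472 -0.0295  0.189 ] white 457 [ 0.637 -0.08   0.177]
top red 84 [ 0.6433 -0.0304  0.19  ] white 674 [ 0.631 -0.086  0.177]
```

View pics/fin.png

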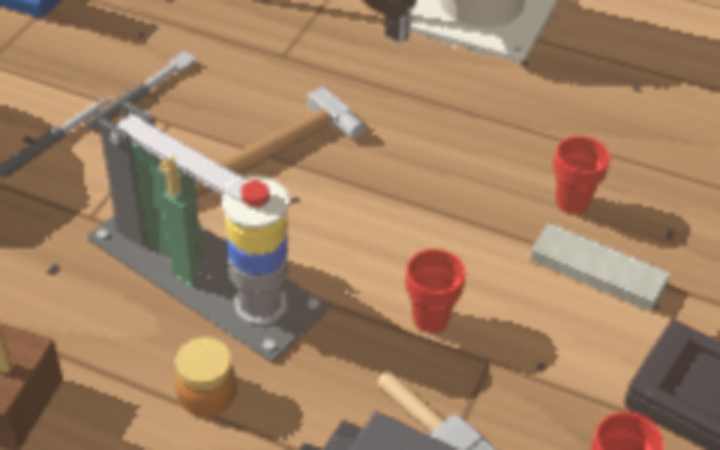

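The cover is shut level (pad at crop (255,190)) over the upright stack at (258,250). The tools I can see look untouched and the arm is clear.

```bash
python3 -c "
from workcell import *
print(job_done())"
```

```text
the job is handed in; nothing more can be done
None
```

I nested blue in grey and yellow in blue on the seat, latched the dust cover shut over them, and handed the job in at about 26 s with the arm clear; the first grasp of the blue cup missed without moving it, and the hand-in gave no verdict.

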